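# Lay out the chilled rolling pin and check its temperature

## Robot

A 7-joint arm with a two-finger parallel gripper is mounted at the origin on the work surface. World frame = base frame: x ahead of the robot, y to its left, z up, the work surface at z = 0. Lengths are in m, angles in rad, forces in N, time in s.
With the tool pointing down it reaches from about 0.425 to 0.875 m from the base axis. Payload 4.7 kg.
Tool frame: the origin (TCP) lies at the very end of the fingers, on their centre line; the grasp point (between the pads) lies 19 mm behind it (ctrl.grip_depth is the distance from the TCP to the grasp point, in m); z points along the fingers, y is the direction in which the jaws open and shut (so a half turn about z gives the same grasp; the last joint's range is limited). The gripper opens to 85 mm and grips with 20 to 120 N. Pads are 22 mm wide; open, the fingers measure 114 mm over their backs; the gripper's body (76 mm by 85 mm) begins 54 mm behind the grasp point. The pads swing forward as they close: fully open they stand 13 mm farther back than shut.
Start: joints at [1.258, 0.321, -0.07, 1.45, 0.023, 1.371, -0.057], TCP at [0.209, -0.616, 0.231] pointing down, gripper open.
Joint ranges: [-2.86, 2.86], [-0.3, 2.09], [-1.38, 1.24], [0.06, 2.45], [-1.56, 4.7], [0.09, 2.05], [-2.69, 2.69]. Speed limits (rad/s): [2.57, 2.57, 3.14, 3.14, 3.14, 3.14, 3.14].

## Interface

Orientations are given as a 3x3 rotation matrix whose columns are the frame's x, y, z axes.
In Python, from plant import status, vision, ctrl gives the robot as it stands.
- The arm moves only by the shell command python3 -m jog 'ROWS' [FORCE]. ROWS is JSON, a list of rows, each a list of 5 numbers: the shift along the world's x, y, z each as a share of 20 mm, from -1 to 1, then the turn about the world's z as a share of 5 degrees, from -1 to 1, then the closure, from -1 (fully open) to 1 (shut), so that 0 is half open. A call has 1 to 8 rows; each row shifts and turns the commanded pose from where the row before left it; what a row does not reach is not made up. A row lasts 1/12 s, in which the tool goes at most 41.7 mm and 7.16 degrees, less where a joint would pass 70% of its speed; a pose out of reach is approached as far as the arm can. A call with a number of a shift or a turn outside -1 to 1 is refused whole. A call with a gripper value outside its range is refused whole. The fingers move at their own pace and stop on an object; FORCE is the grip in N (left out, the last holds). Time passes only in rows, so rows that do not move let the fingers close. It gives the time, the measured TCP pose, the force and the opening at its end, in the units of the state.
- status.read_state(): the state, without advancing time (a new reading comes with each control period).
- vision.get_image(name): name is "side" or "top"; returns a dict with "color" (420x560x3 uint8, red, green, blue), "vertical_fov" (degrees; the focal length in pixels is half the picture's height over the tangent of half this angle, whatever the lens; pixels are square), "cx", "cy" (the principal point, pixels), "dist" ([k1, k2, p1, p2, k3] as OpenCV has them; the pictures are not rectified), "rvec" (rotation vector, rad) and "tvec" (3), from world to camera coordinates, as OpenCV has them. Camera axes: x right, y down, z forward; pixel columns grow to the right and rows downward; lengths in m; the calibration is good to about 2 mm. A picture is of the moment at which its call begins. There is no depth.
- ctrl.hand_in(): hands the job in, once; it reports no verdict.
The state is a dict: "t": time; "q": joint angles; "qvel": joint speeds; "joint_torque": joint torques, N m; "ee_pos": TCP position; "tcp_rot": TCP orientation; "contact_force": force on the tool from outside, world axes, zero at the start; "ft_torque": the same for the moment, N m; "gripper_width": opening from 0.0 (shut) to 1.0 (fully open).
Only numpy, scipy, OpenCV 4.12 (cv2) and the standard library are available. Lean on these libraries where they do the work, as an engineer would, in place of code of your own. Each camera call takes 0.05 s, during which the arm holds its last target.

## Task

Take the rolling pin that has a knob handle at each end out of the steel rack and lay it in the rest on the wooden pastry board, and let go of it. Then pick up the stick thermometer and point its nose squarely at the middle of the dark band round that pin, from about 10 cm away and without touching the pin, and hold it steady there for two seconds. Finally put the thermometer back in its holder the way it lay, and leave the other pin, the bowl and the glass where they are.

Things in the scene. Friction and masses are not known exactly. Their poses are not given: they have to be found in the camera images.
- pin_band (a point): rolling pin with handles, steel, loose, 0.45 kg: barrel 44 mm in diameter, 130 mm long; at each end a thin neck and a round knob 24 mm in diameter (198 mm over all). A dark band 24 mm wide runs round the barrel's middle. Point: centre of the pin, on its axis, in mid-band. x along the pin, either way; y, z may be rolled. Starts in one of the rack's two troughs, axis 84 mm above the table
- spare_mid (a point): the other pin, not to be used: a plain straight steel cylinder 44 mm in diameter, 190 mm long, no handles, with a like dark band; loose, in the rack's other trough. Point at its centre; x along it
- rack_mid (a point): fixed rack: steel plate 160 x 220 mm with two troughs along its x, at y = +60 and -60 mm. A trough is two open V-blocks (45 degree flanks, 14 mm thick) 50 mm either side of the middle, 62 mm wide, tops 79 mm above the table; fingers fit between them. Point: midway between the lying pins' axes, 84 mm up; z up. Rack and pastry board may swap sides (left, right)
- rest_seat (a point): fixed pin rest on the wooden pastry board (200 x 140 x 20 mm): one trough of two wooden V-blocks, same shape, spacing and height as the rack's. Point: where the pin's centre is when it lies fully down in the middle of the rest, 84 mm above the table. x along the trough, z up
- wand_mid (a point): stick thermometer, loose, 0.16 kg: white bar 150 mm long, 30 wide, 32 high, a black round nose (26 mm in diameter, 20 long) at one end, a display on top. Point: middle of the 150 mm bar, half-way up. x along the bar to the nose: it looks along this centre line, on and on past the nose; z up as it lies. Starts level in its holder, point 42 mm above the table
- wand_nose (a point): tip of the thermometer's nose, on its line of sight, 95 mm from the middle of the bar; x along the line of sight, outward
- holder_seat (a point): the thermometer's fixed grey holder, base 150 x 76 x 8 mm: two cross-pieces 55 mm either side of the middle, 14 mm thick, tops 26 mm above the table, with low flared side lips (46 mm apart at the foot, tops 40 mm up); fingers fit between the cross-pieces. Point: where the middle of the lying bar belongs, 42 mm up; x towards where the nose points, z up
- bowl: a white bowl 130 mm in diameter and 55 mm high, beyond the holder; origin at the centre of its underside; to be left alone
- glass: a drinking glass 64 mm in diameter and 85 mm high, beyond the holder; origin at the centre of its underside; to be left alone
There are look-alikes about, which are no part of the job. Leave any green look-alike of the part that bears pin_band alone.

How it is judged:
By the outcome, as a careful person would: the job done as asked, in the order asked, and still so for the second after the job is handed in, with the robot touching nothing.
It also fails if it takes over 72 s, if anything falls off the work surface, if the arm or the gripper's body presses on something with over 40 N, if the wrist force passes 120 N, or if a joint passes its speed limit or range.

## Working session

There is one attempt and no reset: what is moved stays moved. The work goes in short steps, Python scripts to look and compute and a shell command to move; the robot and the scene stay as the last step left them, time stands still between calls to the robot, and variables do not carry over. Pictures are saved under pics/ and viewed, and the job is handed in when it is done.

```bash
ls; mkdir -p pics; python3 - <<'E'
from plant import status,vision,ctrl
import cv2
s=status.read_state();print(s, ctrl.grip_depth)
for n in("side","top"):
    im=vision.get_image(n);c=im.pop("color");print(n,im)
    cv2.imwrite(f"pics/{n}0.png",c[:,:,::-1])
E
```

```text
pics
{'t': 0.0, 'q': array([ 1.25807146,  0.32182173, -0.07011567,  1.4516473 ,  0.02263428,
        1.37078289, -0.05688303]), 'qvel': array([ 2.86150128e-05, -1.53920162e-03,  5.04418333e-04, -9.03153918e-04,
       -1.09705794e-03, -5.04017913e-04, -2.08488780e-03]), 'joint_torque': array([-7.36644488e-04, -4.93584538e+01, -3.82708590e-01, -3.14331365e+01,
        1.29311602e-02,  1.14062265e-02, -1.40485324e-05]), 'ee_pos': array([ 0.20846825, -0.61511407,  0.23023847]), 'tcp_rot': array([[ 9.47039719e-01,  3.21115652e-01, -7.13397887e-04],
       [ 3.21116422e-01, -9.47038146e-01,  1.73029781e-03],
       [-1.19989302e-04, -1.86774453e-03, -9.99998249e-01]]), 'contact_force': array([-0.00289456, -0.67634713,  0.68568564]), 'ft_torque': array([ 0.00092663, -0.02093895, -0.00331478]), 'gripper_width': 0.9988185180339149} 0.0187
side {'vertical_fov': 56.51827998147912, 'cx': 278.92738264263346, 'cy': 214.33434563634628, 'dist': array([-0.07640439,  0.        ,  0.        ,  0.        ,  0.        ]), 'rvec': array([ 2.14693954, -0.27356204,  0.1732638 ]), 'tvec': array([-0.61983801,  0.11417005,  0.93488044])}
top {'vertical_fov': 50.21457966560963, 'cx': 274.5502447086917, 'cy': 205.79360816090104, 'dist': array([-0.11418178,  0.        ,  0.        ,  0.        ,  0.        ]), 'rvec': array([ 2.21375426, -2.1787453 ,  0.06607333]), 'tvec': array([-0.09073814,  0.6307056 ,  1.32213483])}
```

View pics/side0.png

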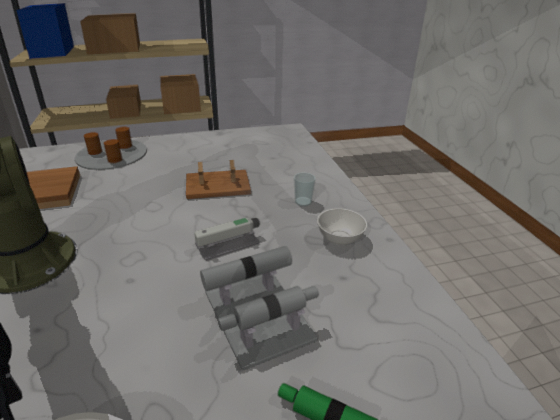

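View pics/top0.png

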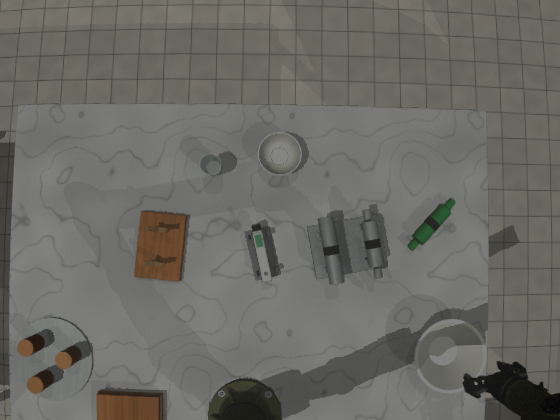

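The side view shows the knobbed pin in the near trough with its band at about (271,306), and the plain pin at (248,267). The thermometer is at (225,233) with its nose at (255,223), and the board is at (218,184). In the top view the knobbed pin's band is at (373,244), the plain pin's at (331,249), the thermometer at (262,253) and the rest at (163,243). The green look-alike is at (432,224). I'll enlarge these next.

```bash
python3 - <<'E'
import cv2
t=cv2.imread("pics/top0.png");s=cv2.imread("pics/side0.png")
def crop(im,x0,y0,w,h,k,n):
    c=cv2.resize(im[y0:y0+h,x0:x0+w],None,fx=k,fy=k,interpolation=cv2.INTER_CUBIC)
    for x in range((x0+9)//10*10,x0+w,10):
        cv2.line(c,(int((x-x0+.5)*k),0),(int((x-x0+.5)*k),4 if x%50 else 12),(0,0,255),1)
        if x%20==0: cv2.putText(c,str(x),(int((x-x0+.5)*k)-8,22),0,.35,(0,0,255),1)
    for y in range((y0+9)//10*10,y0+h,10):
        cv2.line(c,(0,int((y-y0+.5)*k)),(6,int((y-y0+.5)*k)),(0,0,255),1)
        if y%20==0: cv2.putText(c,str(y),(8,int((y-y0+.5)*k)+4),0,.35,(0,0,255),1)
    cv2.imwrite(n,c)
crop(t,300,195,100,100,6,"pics/t_rack.png")
crop(t,235,210,60,80,7,"pics/t_wand.png")
crop(t,125,200,75,90,6,"pics/t_rest.png")
crop(s,195,235,130,130,4.6,"pics/s_rack.png")
crop(s,170,150,110,110,5.4,"pics/s_rw.png")
E
```

```text
(no output)
```

View pics/t_rack.png

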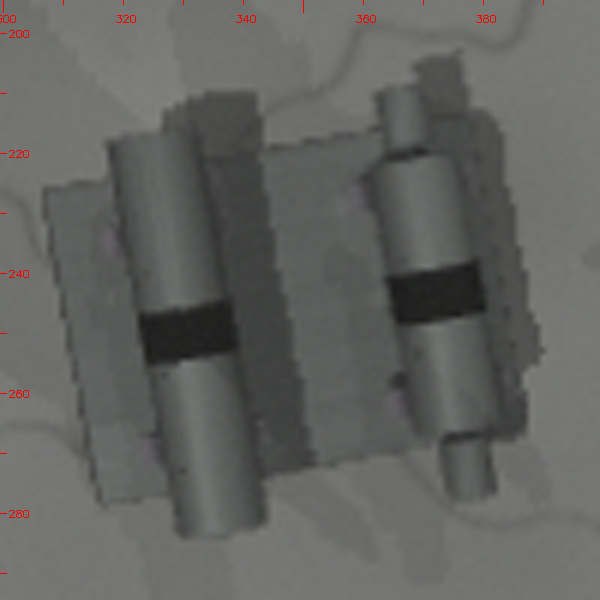

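View pics/t_wand.png

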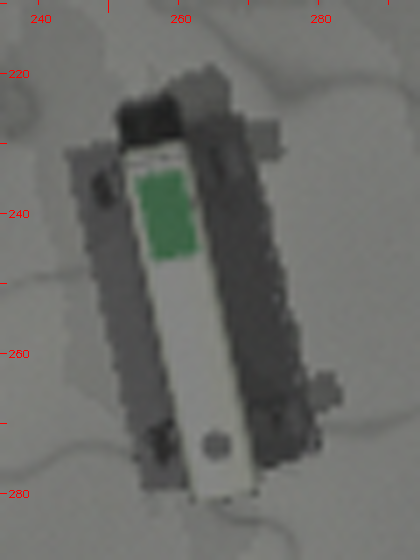

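View pics/t_rest.png

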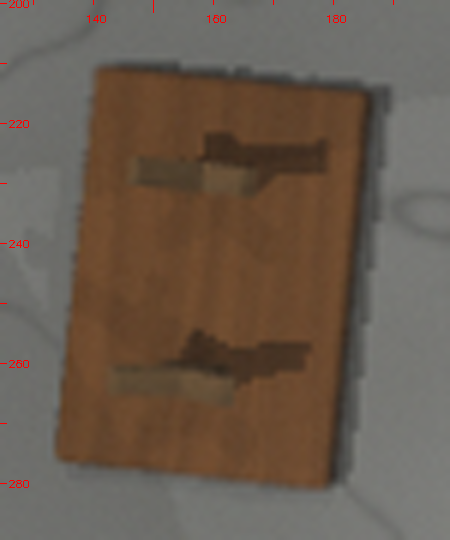

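View pics/s_rack.png

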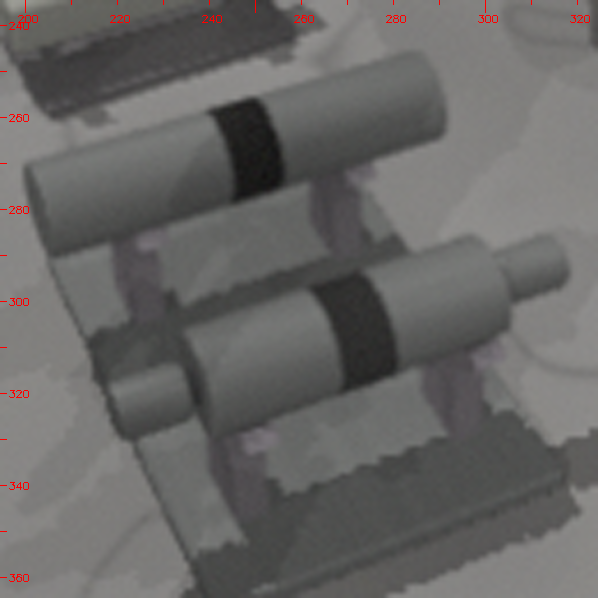

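View pics/s_rw.png

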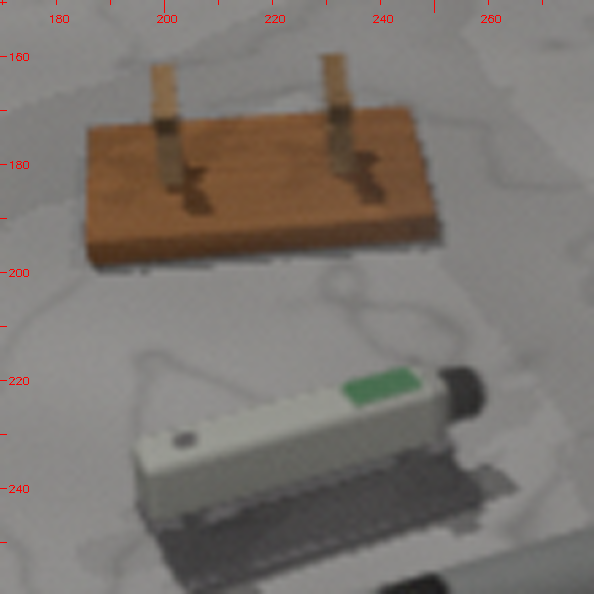

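```bash
cat > h.py <<'E'
import numpy as np,cv2
from plant import status,vision,ctrl
from scipy.optimize import least_squares
class Cam:
    def __init__(s,im):
        h=im["color"].shape[0];f=h/2/np.tan(np.radians(im["vertical_fov"])/2)
        s.K=np.array([[f,0,im["cx"]],[0,f,im["cy"]],[0,0,1.]]);s.d=im["dist"];s.r=im["rvec"];s.t=im["tvec"];s.c=im["color"]
        s.R=cv2.Rodrigues(s.r)[0];s.pos=-s.R.T@s.t
    def proj(s,P): return cv2.projectPoints(np.array(P,float).reshape(-1,1,3),s.r,s.t,s.K,s.d)[0].reshape(-1,2)
def cams(): return {n:Cam(vision.get_image(n)) for n in("side","top")}
def pose(p):  # x,y,z,yaw
    c,s=np.cos(p[3]),np.sin(p[3]);R=np.array([[c,-s,0],[s,c,0],[0,0,1]]);return lambda P:np.array(P,float)@R.T+np.array(p[:3])
def box(cx,cy,cz,lx,ly,lz):
    v=[(cx+a*lx/2,cy+b*ly/2,cz+c*lz/2) for a in(-1,1) for b in(-1,1) for c in(-1,1)]
    return [(v[i],v[j]) for i in range(8) for j in range(i+1,8) if bin(i^j).count('1')==1]
def cyl(r,x0,x1,n=16):
    a=np.linspace(0,2*np.pi,n+1);S=[]
    for x in(x0,x1): S+=[((x,r*np.cos(a[i]),r*np.sin(a[i])),(x,r*np.cos(a[i+1]),r*np.sin(a[i+1]))) for i in range(n)]
    return S
PIN=cyl(.022,-.012,.012)+cyl(.022,-.065,.065)+cyl(.012,-.099,-.08)+cyl(.012,.08,.099)
SPARE=cyl(.022,-.012,.012)+cyl(.022,-.095,.095)
def vb():
    S=[]
    for cx in(-.05,.05):
        for x in(cx-.007,cx+.007):
            pr=[(x,-.031,-.064),(x,-.031,-.005),(x,-.0261,-.005),(x,0,-.0311),(x,.0261,-.005),(x,.031,-.005),(x,.031,-.064)]
            S+=list(zip(pr[:-1],pr[1:]))
        S+=[((cx-.007,y,-.005),(cx+.007,y,-.005)) for y in(-.031,.031,.0261,-.0261)]
    return S
VB=vb()
WAND=box(0,0,0,.15,.03,.032)+cyl(.013,.075,.095)
HOLD=box(0,0,-.038,.150,.076,.008)
def overlay(cam,items,x0,y0,w,h,k,name,dots=()):
    c=cv2.resize(cam.c[y0:y0+h,x0:x0+w,::-1],None,fx=k,fy=k,interpolation=cv2.INTER_CUBIC)
    g=lambda q:tuple(int(round(v*16)) for v in ((q[0]-x0+.5)*k-.5,(q[1]-y0+.5)*k-.5))
    for S,p,col in items:
        T=pose(p)
        for a,b in S:
            q=cam.proj(T([a,b]));cv2.line(c,g(q[0]),g(q[1]),col,1,cv2.LINE_AA,4)
    cv2.imwrite(name,c)
E
cat > fit0.py <<'E'
from h import *
C=cams()
def fit(obs,p0):
    # obs: (cam,localpoint,pixel)
    def f(p):
        T=pose(p);return np.concatenate([C[n].proj(T([l]))[0]-np.array(px) for n,l,px in obs])
    r=least_squares(f,p0,loss='soft_l1');print(np.round(r.x,4),np.round(np.degrees(r.x[3]),2),'res',np.round(r.fun,1));return r.x
E
python3 - <<'E'
from fit0 import *
for n in C: print(n,C[n].pos)
pin=fit([('top',(0,0,0),(371.8,243.5)),('side',(0,0,0.0),(268.5,306)),('top',(.099,0,0),(366.7,209.5)),('top',(-.099,0,0),(378.2,277.8)),('side',(.099,0,0),(316,292)),('side',(-.099,0,0),(221,325))],[.5,-.3,.08,.1])
sp=fit([('top',(0,0,0),(331,250)),('side',(0,0,0.0),(248.2,267)),('top',(.095,0,0),(324.7,217.5)),('top',(-.095,0,0),(336.6,283)),('side',(.095,0,0),(287,257)),('side',(-.095,0,0),(203,279.5))],[.5,-.2,.08,.1])
w=fit([('top',(.095,0,0),(255.5,224.5)),('top',(-.075,-.015,.016),(270.3,279.3)),('top',(-.075,.015,.016),(262,281)),('top',(.075,.015,.016),(252.5,231)),('side',(-.075,-.015,.016),(197,237)),('side',(.095,0,0),(257.5,223)),('side',(-.075,-.015,-.016),(198,247))],[.5,0,.042,.1])
b=fit([('top',(-.1,.07,0),(134.3,276.3)),('top',(.1,.07,0),(140.7,211)),('top',(.1,-.07,0),(185.7,214.7)),('top',(-.1,-.07,0),(179.5,280.7)),('side',(-.1,.07,0),(186,173)),('side',(.1,.07,0),(245.5,170)),('side',(.1,-.07,0),(250.5,189)),('side',(-.1,-.07,0),(186,194))],[.5,.3,.02,0])
r0=b.copy();r0[2]=.084
np.save('fits0.npy',[pin,sp,w,b])
G=(0,255,0);Y=(0,255,255)
overlay(C['top'],[(PIN,pin,G),(SPARE,sp,Y)],300,195,100,100,6,'pics/o1.png')
overlay(C['side'],[(PIN,pin,G),(SPARE,sp,Y)],195,235,130,130,4.6,'pics/o2.png')
overlay(C['top'],[(WAND,w,G)],235,210,60,80,7,'pics/o3.png')
overlay(C['side'],[(WAND,w,G),(box(0,0,-.01,.2,.14,.02),b,Y),(VB,r0,G)],170,150,110,110,5.4,'pics/o4.png')
overlay(C['top'],[(box(0,0,-.01,.2,.14,.02),b,Y),(VB,r0,G)],125,200,75,90,6,'pics/o5.png')
a=[cv2.imread(f'pics/o{i}.png') for i in(1,2)];h=560
cat=lambda L:np.hstack([cv2.resize(i,(int(i.shape[1]*400/i.shape[0]),400)) for i in L])
cv2.imwrite('pics/oA.png',cat(a))
E
```

```text
side [ 0.40036861 -0.84802397  0.62593587]
top [ 0.55877039 -0.07396131  1.35512687]
[ 0.5254 -0.3605  0.0827  0.1839] 10.54 res [ 0.4 -0.   1.2  1.4 -0.6 -0.2 -0.1 -0.1  0.  -0.5 -2.4 -0.3]
[ 0.5061 -0.2418  0.0833  0.1814] 10.39 res [-0.2 -0.2 -1.4  0.3  0.4 -0.7 -0.2 -0.2  0.7 -1.6 -0.5  0.7]
[ 0.4858 -0.045   0.0389  0.1993] 11.42 res [ 0.2 -1.3  1.   0.7 -0.9  0.9 -0.8 -0.2 -0.3  0.2  1.  -0.6 -0.1  0.6]
[ 0.5074  0.2612  0.0174 -0.0737] -4.22 res [-0.5  0.2 -0.4 -0.8  0.4 -0.3  0.2  0.4 -0.3  0.2  0.1 -1.1  0.5  0.3
 -0.6  0.6]
```

View pics/oA.png

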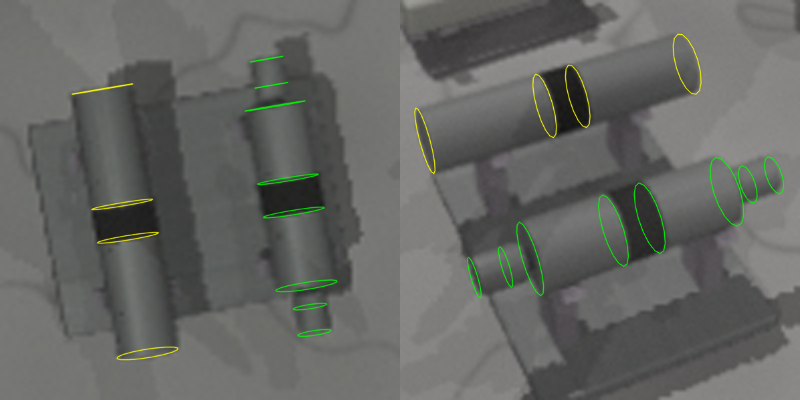

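View pics/o3.png

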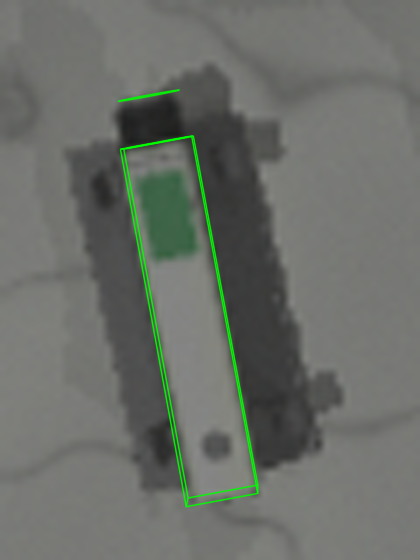

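View pics/o4.png

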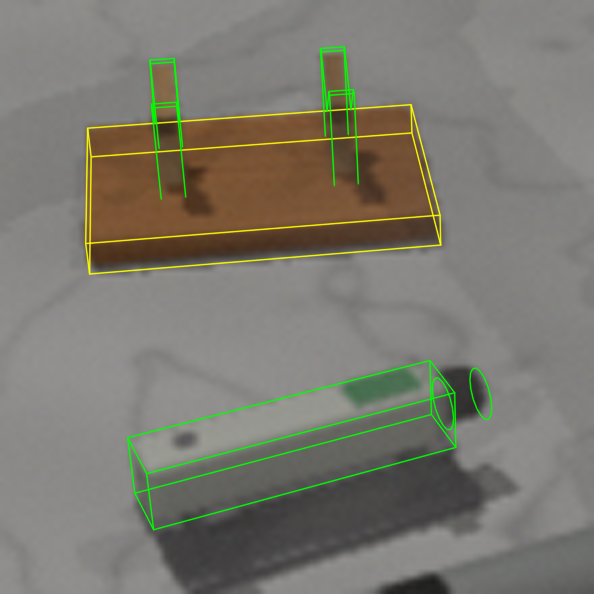

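View pics/o5.png

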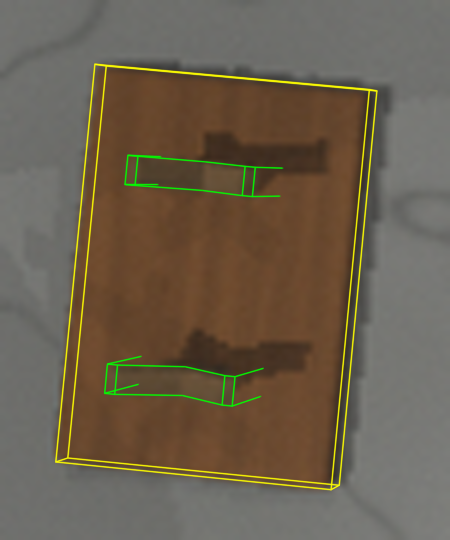

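The overlays fit to within about 1 px. Pin centre: (0.525, -0.361, 0.083), yaw 10.5°. Rest: (0.507, 0.261), yaw -4.2°. Wand: (0.486, -0.045), yaw 11.4°. The measured heights come out 1–3 mm below the text, which is within calibration error. Next I move over the pin.

```bash
python3 -m jog '[[1,0.8,0,-0.1,-1],[1,0.8,0,-0.1,-1],[1,0.8,0,-0.1,-1],[1,0.8,0,-0.1,-1],[1,0.8,0,-0.1,-1],[1,0.8,0,-0.1,-1],[1,0.8,0,-0.1,-1],[1,0.8,0,-0.1,-1]]' 60; python3 -m jog '[[1,0.8,0,-0.1,-1],[1,0.8,0,-0.1,-1],[1,0.8,0,-0.1,-1],[1,0.8,0,-0.1,-1],[1,0.8,0,-0.1,-1],[1,0.8,0,-0.1,-1],[1,0.8,0,-0.1,-1],[0,0,0,0,-1]]'
```

```text
t: 0.87
ee_pos: [0.3694, -0.4866, 0.2312]
tcp_rot: [[0.967, 0.254, -0.0], [0.254, -0.967, 0.0], [-0.0, -0.0, -1.0]]
contact_force: [0.9, -0.1, -0.5]
gripper_width: 1.0
t: 1.53
ee_pos: [0.5137, -0.3694, 0.231]
tcp_rot: [[0.979, 0.203, 0.003], [0.203, -0.979, 0.004], [0.004, -0.003, -1.0]]
contact_force: [0.2, 0.5, 0.6]
gripper_width: 0.999
```

```bash
python3 -m jog '[[0.5,0.45,-0.5,-0.24,-1],[0,0,-1,0,-1],[0,0,-1,0,-1],[0,0,-1,0,-1],[0,0,-1,0,-1],[0,0,0,0,-1],[0,0,0,0,-1]]'
python3 - <<'E'
from h import *
C=cams();p=np.load('fits0.npy')[0]
overlay(C['top'],[(PIN,p,(0,255,0))],310,180,130,130,4.5,'pics/a1.png')
overlay(C['side'],[(PIN,p,(0,255,0))],180,180,180,180,3.3,'pics/a2.png')
E
```

```text
t: 2.12
ee_pos: [0.5176, -0.3664, 0.1403]
tcp_rot: [[0.985, 0.174, -0.002], [0.174, -0.985, 0.002], [-0.002, -0.002, -1.0]]
contact_force: [-0.0, 0.6, 0.6]
gripper_width: 1.001
```

View pics/a1.png

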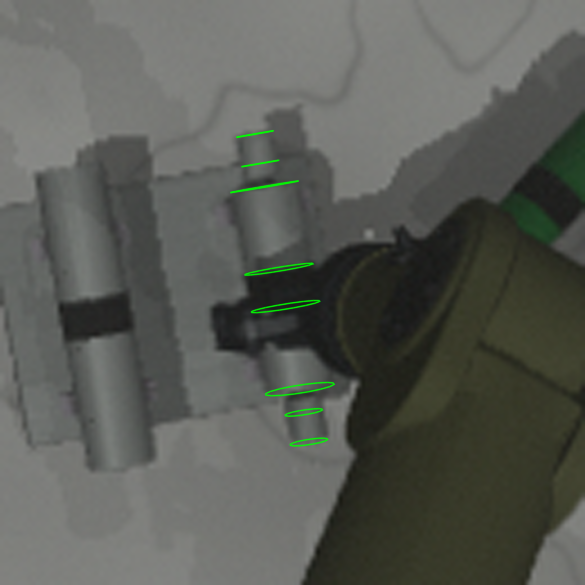

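View pics/a2.png

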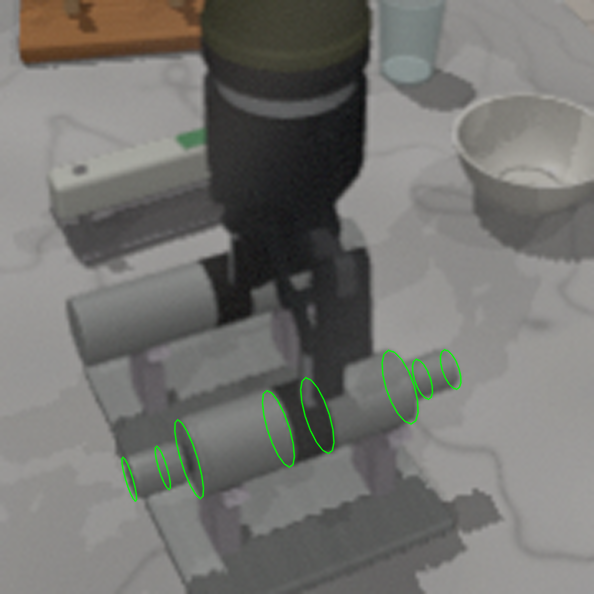

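```bash
python3 -m jog '[[0.4,0.3,0,0.1,-1],[0,0,0,0,-1],[0,0,0,0,-1],[0,0,0,0,-1]]'
```

```text
t: 2.55
ee_pos: [0.5272, -0.3604, 0.142]
tcp_rot: [[0.983, 0.183, 0.001], [0.183, -0.983, -0.001], [0.001, 0.001, -1.0]]
contact_force: [-0.9, 0.5, 0.1]
gripper_width: 0.998
```

```bash
python3 -m jog '[[-0.05,0,-0.8,0,-1],[0,0,-0.8,0,-1],[0,0,-0.8,0,-1],[0,0,-0.8,0,-1],[0,0,-0.7,0,-1],[0,0,0,0,-1],[0,0,0,0,-1]]'
```

```text
t: 3.13
ee_pos: [0.5251, -0.3604, 0.0627]
tcp_rot: [[0.983, 0.183, -0.001], [0.183, -0.983, 0.001], [-0.001, -0.001, -1.0]]
contact_force: [-0.2, -0.3, 0.5]
gripper_width: 1.003
```

```bash
python3 -m jog '[[0,0,0,0,1],[0,0,0,0,1],[0,0,0,0,1],[0,0,0,0,1],[0,0,0,0,1],[0,0,0,0,1],[0,0,0,0,1],[0,0,0,0,1]]' 70;python3 -m jog '[[0,0,0,0,1],[0,0,0,0,1]]'
```

```text
t: 3.8
ee_pos: [0.5264, -0.3611, 0.0648]
tcp_rot: [[0.983, 0.183, 0.002], [0.183, -0.983, -0.001], [0.001, 0.002, -1.0]]
contact_force: [-1.5, 0.4, 5.2]
gripper_width: 0.498
t: 3.97
ee_pos: [0.5264, -0.3611, 0.0648]
tcp_rot: [[0.983, 0.183, 0.002], [0.183, -0.983, -0.001], [0.001, 0.002, -1.0]]
contact_force: [-1.5, 1.4, 6.8]
gripper_width: 0.496
```

```bash
python3 -m jog '[[0,0,0.4,0,1],[0,0,0.7,0,1],[0,0,1,0,1],[0,0,1,0,1],[0,0,1,0,1],[0,0,1,0,1],[0,0,1,0,1],[0,0,0.4,0,1]]'; python3 -m jog '[[0,0,0,0,1],[0,0,0,0,1]]'
python3 - <<'E'
from h import *
C=cams()
overlay(C['side'],[],150,150,220,190,3.3,'pics/b2.png')
E
```

```text
t: 4.63
ee_pos: [0.5266, -0.3611, 0.197]
tcp_rot: [[0.983, 0.183, 0.004], [0.183, -0.983, -0.002], [0.003, 0.003, -1.0]]
contact_force: [0.7, -0.3, -2.7]
gripper_width: 0.496
t: 4.8
ee_pos: [0.5254, -0.3604, 0.1931]
tcp_rot: [[0.983, 0.183, -0.0], [0.183, -0.983, 0.0], [-0.0, -0.0, -1.0]]
contact_force: [0.0, 0.4, -5.2]
gripper_width: 0.496
```

View pics/b2.png

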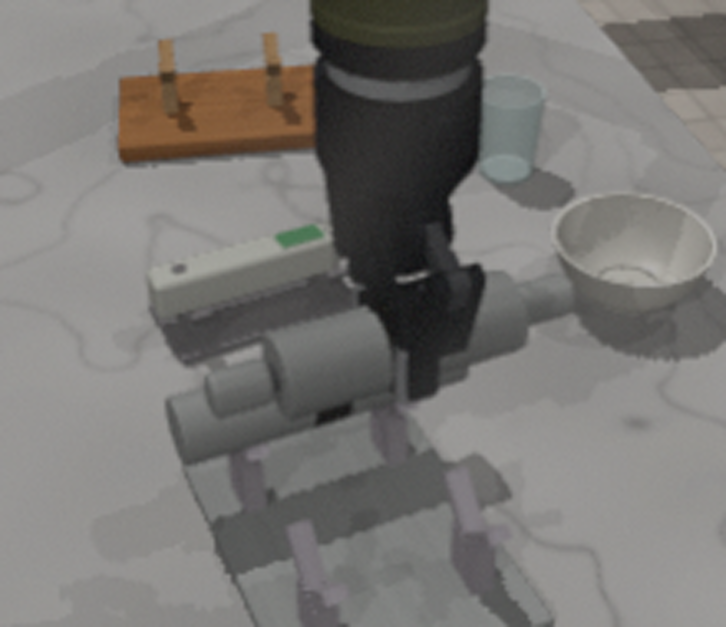

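The pin is held level and out of the rack. Now I carry it over to the rest.

```bash
python3 -m jog '[[0,0.3,0,-0.1,1],[0,0.6,0,-0.1,1],[-0.03,1,0,-0.1,1],[-0.03,1,0,-0.1,1],[-0.03,1,0,-0.1,1],[-0.03,1,0,-0.1,1],[-0.03,1,0,-0.1,1],[-0.03,1,0,-0.1,1]]'; python3 -m jog '[[-0.03,1,0,-0.1,1],[-0.03,1,0,-0.1,1],[-0.03,1,0,-0.1,1],[-0.03,1,0,-0.1,1],[-0.03,1,0,-0.1,1],[-0.03,1,0,-0.1,1],[-0.03,1,0,-0.1,1],[-0.03,1,0,-0.1,1]]'; python3 -m jog '[[-0.03,1,0,-0.1,1],[-0.03,1,0,-0.1,1],[-0.03,1,0,-0.1,1],[-0.03,1,0,-0.1,1],[-0.03,1,0,-0.1,1],[-0.03,1,0,-0.1,1],[-0.03,1,0,-0.1,1],[-0.03,1,0,-0.1,1]]';  python3 -m jog '[[-0.03,1,0,-0.1,1],[-0.03,1,0,-0.1,1],[-0.03,0.9,0,-0.1,1],[-0.03,0.6,0,-0.1,1],[-0.03,0.4,0,-0.1,1],[-0.03,0.2,0,-0.1,1],[0,0,0,0,1],[0,0,0,0,1]]'
```

```text
t: 5.57
ee_pos: [0.5215, -0.2199, 0.1927]
tcp_rot: [[0.993, 0.114, -0.001], [0.114, -0.993, 0.001], [-0.001, -0.001, -1.0]]
contact_force: [0.5, -0.3, -3.4]
gripper_width: 0.493
t: 6.23
ee_pos: [0.5163, -0.0602, 0.1928]
tcp_rot: [[0.999, 0.045, -0.001], [0.045, -0.999, 0.0], [-0.001, -0.0, -1.0]]
contact_force: [0.7, -0.2, -3.9]
gripper_width: 0.494
t: 6.9
ee_pos: [0.5111, 0.0995, 0.1929]
tcp_rot: [[1.0, -0.025, -0.001], [-0.025, -1.0, -0.0], [-0.001, 0.0, -1.0]]
contact_force: [-0.3, 0.2, -4.4]
gripper_width: 0.496
t: 7.57
ee_pos: [0.5082, 0.1793, 0.1931]
tcp_rot: [[0.997, -0.077, -0.001], [-0.077, -0.997, -0.001], [-0.001, 0.001, -1.0]]
contact_force: [0.4, -1.0, -4.5]
gripper_width: 0.493
```

```bash
python3 -m jog '[[0,0.4,0,0,1],[0,0.9,0,0,1],[0,1,0,0,1],[0,1,0,0,1],[0,0.5,0,0,1],[0,0.3,0,0,1],[0,0,0,0,1],[0,0,0,0,1]]'
python3 - <<'E'
from h import *
C=cams();b=np.load('fits0.npy')[3];b[2]=.084
overlay(C['top'],[(VB,b,(0,255,0))],100,180,130,130,5,'pics/c1.png')
overlay(C['side'],[(VB,b,(0,255,0))],150,90,130,120,5,'pics/c2.png')
E
```

```text
t: 8.23
ee_pos: [0.509, 0.2604, 0.1931]
tcp_rot: [[0.997, -0.079, -0.0], [-0.079, -0.997, -0.001], [-0.0, 0.001, -1.0]]
contact_force: [-0.2, 0.4, -3.3]
gripper_width: 0.493
```

View pics/c1.png

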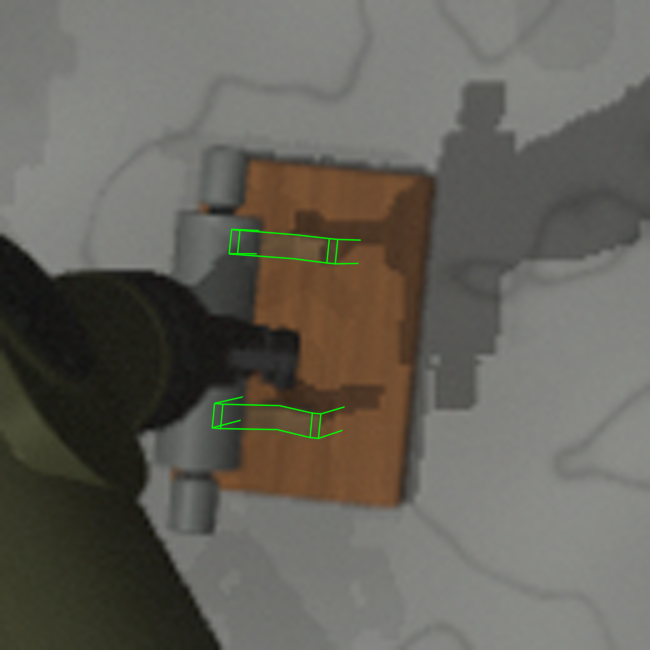

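View pics/c2.png

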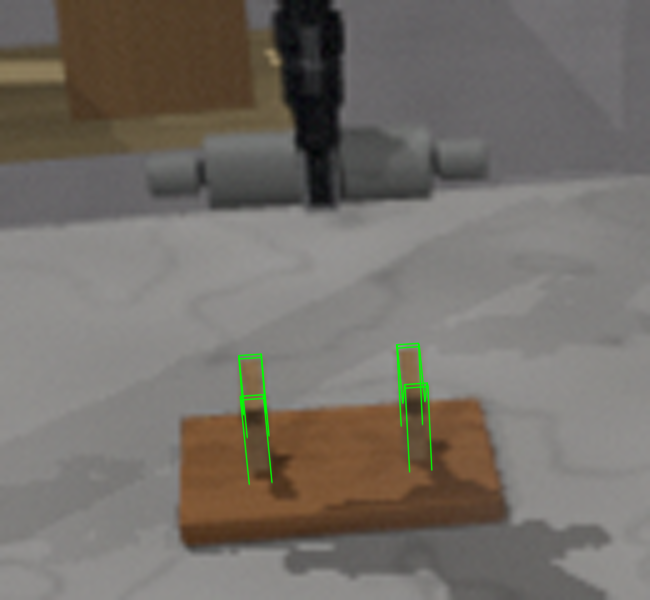

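```bash
python3 - <<'E'
from fit0 import *
p=fit([('top',(.099,0,0),(144.5,209.2)),('top',(-.099,0,0),(137.9,286.2)),('side',(-.099,0,0),(178.9,124.3)),('side',(.099,0,0),(247.1,121.3))],[.51,.26,.21,-.07])
b=np.load('fits0.npy')[3];b[2]=.084
overlay(C['top'],[(PIN,p,(0,255,0)),(VB,b,(0,255,255))],100,180,130,130,5,'pics/c3.png')
overlay(C['side'],[(PIN,p,(0,255,0))],150,90,130,120,5,'pics/c4.png')
a=[cv2.imread(f'pics/c{i}.png') for i in(3,4)]
cv2.imwrite('pics/c5.png',np.hstack([cv2.resize(i,(400,400)) for i in a]))
E
```

```text
[ 0.5085  0.2607  0.2129 -0.0658] -3.77 res [ 0.2 -0.  -0.1 -0.1  0.2  0.4 -0.3 -0.5]
```

View pics/c5.png

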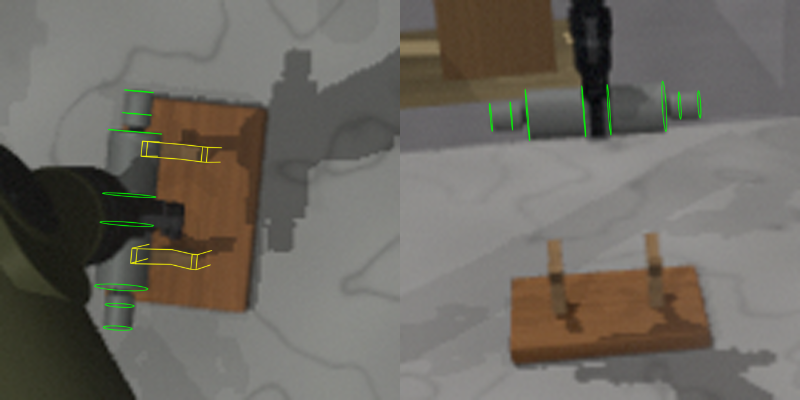

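The held pin is centred on the tool, and its centre is within about 1 mm of the rest's x and y. Lowering it now.

```bash
python3 -m jog '[[-0.05,0.03,-0.4,0,1],[0,0,-0.9,0,1],[0,0,-1,0,1],[0,0,-1,0,1],[0,0,-1,0,1],[0,0,-0.8,0,1],[0,0,-0.4,0,1],[0,0,-0.2,0,1]]';python3 -m jog '[[0,0,-0.2,0,1],[0,0,0,0,1],[0,0,0,0,1]]'
```

```text
t: 9.1
ee_pos: [0.5069, 0.2611, 0.0776]
tcp_rot: [[0.997, -0.078, -0.003], [-0.078, -0.997, -0.001], [-0.003, 0.001, -1.0]]
contact_force: [-0.2, -0.2, -4.1]
gripper_width: 0.493
t: 9.35
ee_pos: [0.5084, 0.2623, 0.0761]
tcp_rot: [[0.997, -0.078, 0.001], [-0.078, -0.997, 0.0], [0.001, -0.001, -1.0]]
contact_force: [0.2, -0.7, -3.8]
gripper_width: 0.496
```

```bash
python3 -m jog '[[0,0,-0.2,0,1],[0,0,-0.2,0,1],[0,0,0,0,1],[0,0,0,0,1]]';python3 -m jog '[[0,0,-0.1,0,1],[0,0,0,0,1],[0,0,0,0,1]]'
```

```text
t: 9.68
ee_pos: [0.5077, 0.2618, 0.0672]
tcp_rot: [[0.997, -0.078, -0.0], [-0.078, -0.997, -0.0], [-0.0, 0.0, -1.0]]
contact_force: [0.8, 0.4, -4.3]
gripper_width: 0.493
t: 9.93
ee_pos: [0.5082, 0.2617, 0.0657]
tcp_rot: [[0.997, -0.078, 0.001], [-0.078, -0.997, -0.0], [0.001, 0.0, -1.0]]
contact_force: [-1.0, -1.1, -1.6]
gripper_width: 0.495
```

```bash
python3 -m jog '[[0,0,-0.08,0,1],[0,0,0,0,1],[0,0,0,0,1]]'; python3 -m jog '[[0,0,0,0,0.2],[0,0,0,0,-0.2],[0,0,0,0,-0.5],[0,0,0,0,-1],[0,0,0,0,-1],[0,0,0,0,-1],[0,0,0,0,-1],[0,0,0,0,-1]]'
```

```text
t: 10.18
ee_pos: [0.5083, 0.2616, 0.0653]
tcp_rot: [[0.997, -0.079, 0.001], [-0.079, -0.997, -0.001], [0.001, 0.001, -1.0]]
contact_force: [-3.6, -4.1, 7.3]
gripper_width: 0.493
t: 10.85
ee_pos: [0.5078, 0.2621, 0.0636]
tcp_rot: [[0.997, -0.078, -0.0], [-0.078, -0.997, 0.0], [-0.0, -0.0, -1.0]]
contact_force: [-0.8, 0.4, -0.4]
gripper_width: 1.001
```

Contact came at the expected height and the pin is released. I raise straight up, clear away, and look.

```bash
python3 -m jog '[[0,0,0.5,0,-1],[0,0,1,0,-1],[0,0,1,0,-1],[0,0,1,0,-1],[0,0,1,0,-1],[0,0,1,0,-1],[0,0,1,0,-1],[0,0,0.5,0,-1]]'; python3 -m jog '[[0,-1,0,0.2,-1],[0,-1,0,0.3,-1],[0,-1,0,0.3,-1],[0,-1,0,0.3,-1],[0,-1,0,0.3,-1],[0,-1,0,0.3,-1],[0,-1,0,0.3,-1],[0,-1,0,0.3,-1]]';python3 -m jog '[[0,-1,0,0.3,-1],[0,-1,0,0.3,-1],[0,-1,0,0.3,-1],[0,-1,0,0,-1],[0,-1,0,0,-1],[0,-0.5,0,0,-1],[0,0,0,0,-1],[0,0,0,0,-1]]'
python3 - <<'E'
from h import *
C=cams();b=np.load('fits0.npy')[3];b[2]=.084
overlay(C['top'],[],100,180,130,130,5,'pics/d1.png')
overlay(C['side'],[],150,110,130,120,5,'pics/d2.png')
a=[cv2.imread(f'pics/d{i}.png') for i in(1,2)]
cv2.imwrite('pics/top_d.png',C['top'].c[:,:,::-1])
E
```

```text
t: 11.52
ee_pos: [0.5088, 0.2628, 0.2072]
tcp_rot: [[0.997, -0.078, 0.004], [-0.078, -0.997, 0.001], [0.004, -0.002, -1.0]]
contact_force: [0.3, 1.9, 0.7]
gripper_width: 0.995
t: 12.18
ee_pos: [0.5076, 0.1011, 0.2038]
tcp_rot: [[0.992, 0.124, -0.0], [0.124, -0.992, -0.0], [-0.0, 0.0, -1.0]]
contact_force: [0.3, -0.8, -0.7]
gripper_width: 0.999
t: 12.85
ee_pos: [0.5078, -0.0075, 0.2037]
tcp_rot: [[0.98, 0.199, -0.0], [0.199, -0.98, 0.001], [-0.0, -0.001, -1.0]]
contact_force: [0.4, 0.4, -0.2]
gripper_width: 0.996
```

View pics/d1.png

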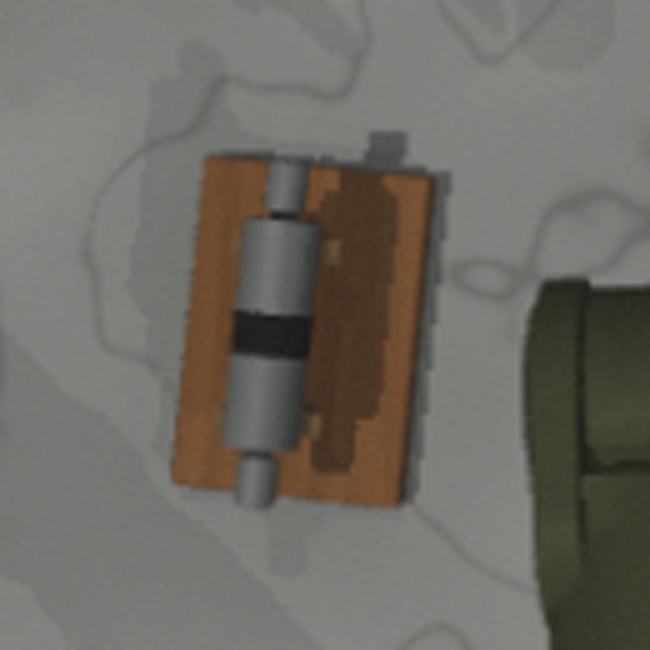

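View pics/d2.png

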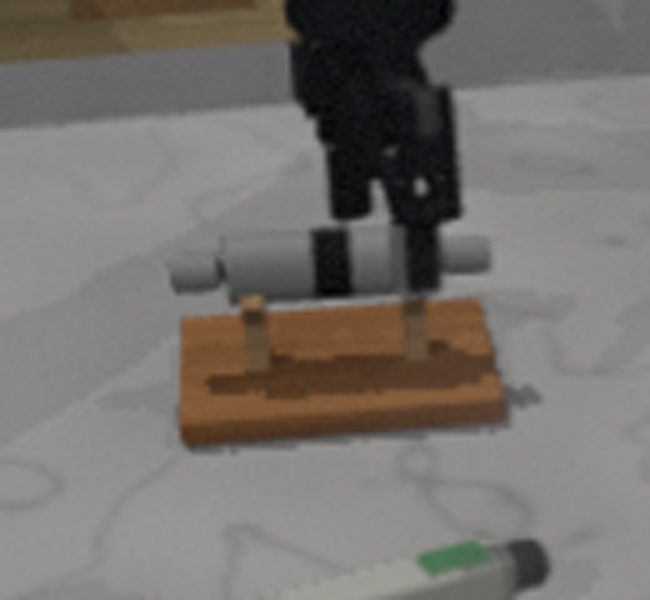

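View pics/top_d.png

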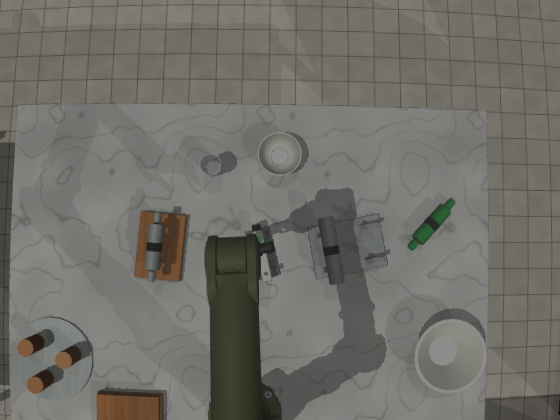

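The pin lies level in both V-blocks, with its band at crop (273,335) in the top view and (331,263) in the side view. Now I fit its final pose.

```bash
python3 - <<'E'
from fit0 import *
t=lambda x,y,x0,y0,k=5:((x+.5)/k-.5+x0,(y+.5)/k-.5+y0)
p=fit([('top',(.099,0,0),t(289,158,100,180)),('top',(-.099,0,0),t(255,507,100,180)),('top',(0,0,.01),t(272.5,335,100,180)),('side',(-.099,0,0),t(171,272,150,110)),('side',(.099,0,0),t(489,254,150,110)),('side',(0,-.012,.012),t(331.5,262,150,110))],[.51,.26,.084,-.07])
np.save('pinrest.npy',p)
overlay(C['top'],[(PIN,p,(0,255,0))],100,180,130,130,5,'pics/e3.png')
overlay(C['side'],[(PIN,p,(0,255,0))],150,110,130,120,5,'pics/e4.png')
a=[cv2.imread(f'pics/e{i}.png') for i in(3,4)]
cv2.imwrite('pics/e5.png',np.hstack([cv2.resize(i,(400,400)) for i in a]))
w=np.load('fits0.npy')[2];print(w, np.degrees(w[3]))
# refit wand with z fixed .042
E
```

```text
[ 0.5076  0.2608  0.0828 -0.0777] -4.45 res [ 0.4  0.5  0.2 -0.2 -0.8 -0.3 -0.1  0.8  0.1  0.1 -0.  -1.2]
[ 0.48580781 -0.04498002  0.03885091  0.19934964] 11.421893249391612
```

View pics/e5.png

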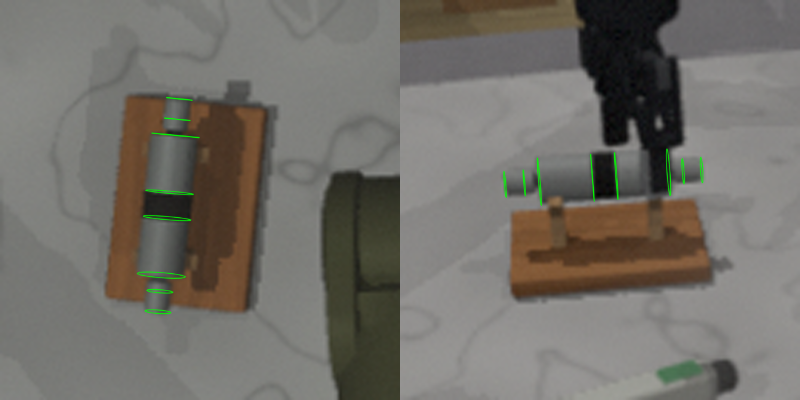

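```bash
python3 -m jog '[[-0.4,-0.7,0,0,-1],[-0.4,-0.7,-0.5,0,-1],[-0.3,-0.5,-1,0,-1],[0,0,-1,0,-1],[0,0,-1,0,-1],[0,0,-0.5,0,-1],[0,0,0,0,-1],[0,0,0,0,-1]]'
python3 - <<'E'
from h import *
C=cams();w=np.load('fits0.npy')[2]
overlay(C['top'],[(WAND,w,(0,255,0))],215,190,100,110,5,'pics/f1.png')
overlay(C['side'],[(WAND,w,(0,255,0))],170,140,120,120,5,'pics/f2.png')
E
```

```text
t: 13.72
ee_pos: [0.4859, -0.0452, 0.1239]
tcp_rot: [[0.98, 0.201, -0.0], [0.201, -0.98, 0.0], [-0.0, -0.0, -1.0]]
contact_force: [0.5, 0.2, 0.5]
gripper_width: 0.995
```

View pics/f2.png

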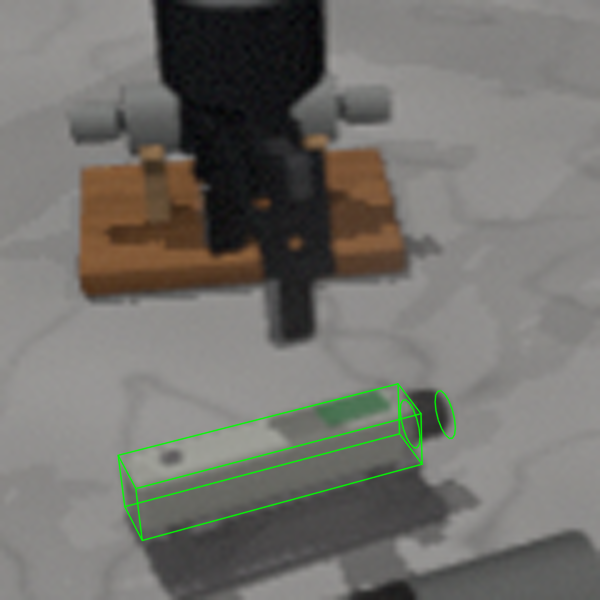

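View pics/f1.png

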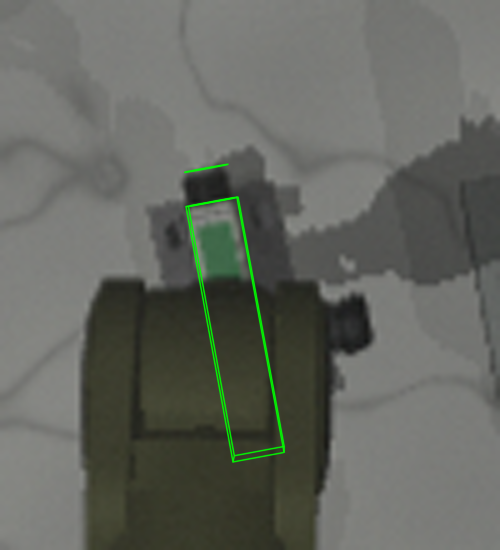

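```bash
python3 -m jog '[[-0.05,0,-0.4,0,-1],[0,0,-0.9,0,-1],[0,0,-1,0,-1],[0,0,-1,0,-1],[0,0,-0.8,0,-1],[0,0,-0.5,0,-1],[0,0,-0.3,0,-1],[0,0,0,0,-1]]';python3 -m jog '[[0,0,0,0,-1],[0,0,0,0,-1]]'
```

```text
t: 14.48
ee_pos: [0.4843, -0.0459, 0.025]
tcp_rot: [[0.98, 0.2, -0.001], [0.2, -0.98, 0.0], [-0.001, -0.001, -1.0]]
contact_force: [-0.2, 0.2, 0.6]
gripper_width: 1.003
t: 14.65
ee_pos: [0.4858, -0.0461, 0.0267]
tcp_rot: [[0.98, 0.2, 0.002], [0.2, -0.98, -0.0], [0.002, 0.001, -1.0]]
contact_force: [-0.0, -0.0, 0.4]
gripper_width: 1.004
```

```bash
python3 -m jog '[[0,0,-0.1,0,-1],[0,0,0,0,-0.5],[0,0,0,0,0],[0,0,0,0,0.2],[0,0,0,0,0.4],[0,0,0,0,0.6],[0,0,0,0,1],[0,0,0,0,1]]' 40;python3 -m jog '[[0,0,0,0,1],[0,0,0,0,1],[0,0,0,0,1]]'
```

```text
t: 15.32
ee_pos: [0.4851, -0.046, 0.024]
tcp_rot: [[0.98, 0.2, 0.001], [0.2, -0.98, -0.0], [0.0, 0.0, -1.0]]
contact_force: [-0.8, 0.2, 2.7]
gripper_width: 0.339
t: 15.57
ee_pos: [0.4851, -0.046, 0.024]
tcp_rot: [[0.98, 0.2, 0.001], [0.2, -0.98, -0.0], [0.0, 0.0, -1.0]]
contact_force: [0.4, 0.1, 3.8]
gripper_width: 0.35
```

```bash
python3 -m jog '[[0,0,0.4,0,1],[0,0,0.8,0,1],[0,0,0.8,0,1],[0,0,0.8,0,1],[0,0,0.8,0,1],[0,0,0.4,0,1],[0,0,0,0,1],[0,0,0,0,1]]'
python3 -m jog '[[0,0.2,0,0.4,1],[0,0.3,0,0.8,1],[0,0.3,0,1,1],[0,0.3,0,1,1],[0,0.3,0,1,1],[0.05,0.3,0,1,1],[0.05,0.3,0,1,1],[0.05,0.3,0,1,1]]'
python3 -m jog '[[0.05,0.3,0,1,1],[0.05,0.3,0,1,1],[0.05,0.3,0,1,1],[0,0.3,0,1,1],[0,0.3,0,1,1],[0,0.3,0,1,1],[0,0.2,0,0.8,1],[0,0,0,0.4,1]]'
python3 -m jog '[[0,0,0,0,1],[0,0,0,0,1]]'
```

```text
t: 16.23
ee_pos: [0.4846, -0.0461, 0.1035]
tcp_rot: [[0.98, 0.2, -0.0], [0.2, -0.98, -0.0], [-0.0, 0.0, -1.0]]
contact_force: [0.4, -0.1, -2.4]
gripper_width: 0.35
t: 16.9
ee_pos: [0.4866, 0.0003, 0.1021]
tcp_rot: [[0.672, 0.741, -0.003], [0.741, -0.672, 0.0], [-0.002, -0.002, -1.0]]
contact_force: [-0.5, -0.3, -1.3]
gripper_width: 0.347
t: 17.57
ee_pos: [0.4896, 0.0411, 0.1022]
tcp_rot: [[0.108, 0.994, -0.003], [0.994, -0.108, 0.001], [0.001, -0.003, -1.0]]
contact_force: [0.6, -0.2, -2.6]
gripper_width: 0.347
t: 17.73
ee_pos: [0.4899, 0.0398, 0.1026]
tcp_rot: [[0.114, 0.993, -0.002], [0.993, -0.114, 0.0], [-0.0, -0.002, -1.0]]
contact_force: [0.0, -0.1, -2.2]
gripper_width: 0.35
```

```bash
python3 -m jog '[[0.05,0.2,-0.4,0.2,1],[0,0,-0.7,0.2,1],[0,0,-0.5,0,1],[0,0,-0.2,0,1],[0,0,0,0,1],[0,0,0,0,1],[0,0,0,0,1]]'
python3 - <<'E'
from h import *
C=cams();p=np.load('pinrest.npy')
cv2.imwrite('pics/g_top.png',C['top'].c[:,:,::-1]);cv2.imwrite('pics/g_side.png',C['side'].c[:,:,::-1])
overlay(C['top'],[],120,190,160,120,4.9,'pics/g1.png')
overlay(C['side'],[],160,100,140,110,5.4,'pics/g2.png')
E
```

```text
t: 18.32
ee_pos: [0.4922, 0.044, 0.0681]
tcp_rot: [[0.078, 0.997, 0.001], [0.997, -0.078, 0.0], [0.0, 0.001, -1.0]]
contact_force: [0.0, -0.2, -2.3]
gripper_width: 0.345
```

View pics/g1.png

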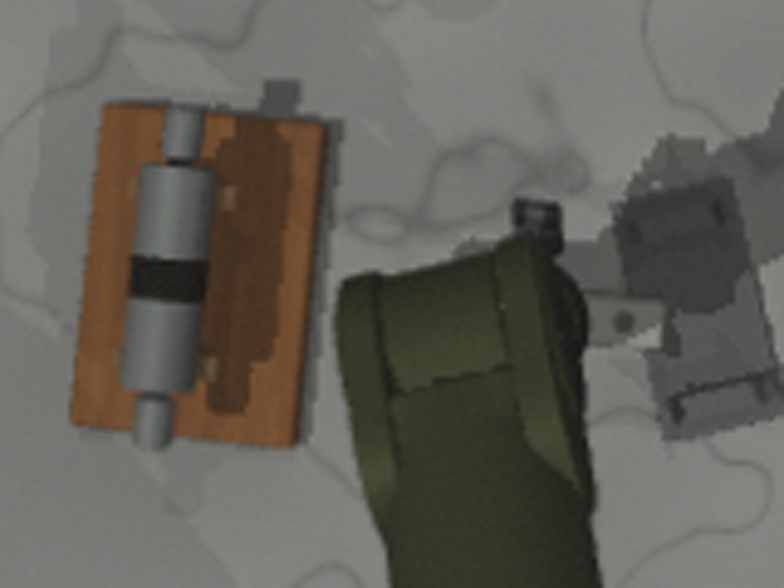

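View pics/g2.png

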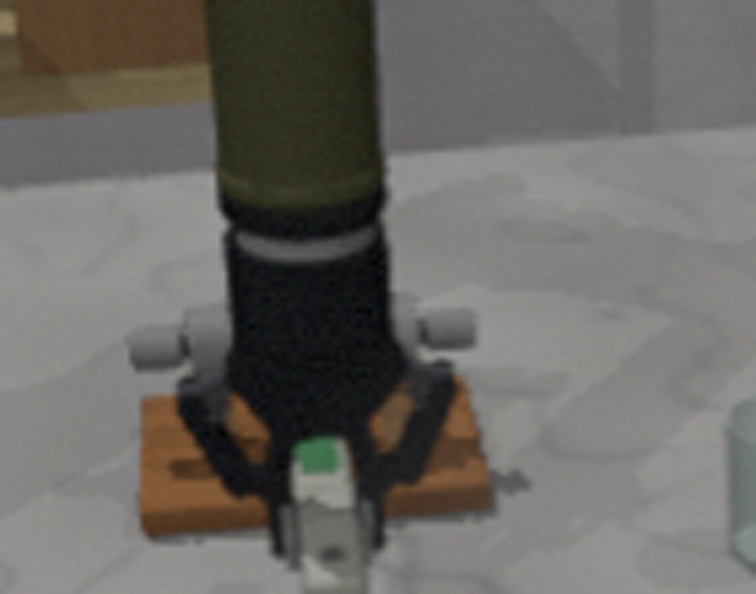

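```bash
python3 - <<'E'
from h import *
C=cams()
overlay(C['side'],[],195,165,60,60,10,'pics/g3.png')
overlay(C['top'],[],225,235,50,40,14,'pics/g4.png')
w=np.array([.4922,.044,.086,np.arctan2(.997,.078)])
overlay(C['side'],[(WAND,w,(0,255,0))],195,165,60,60,10,'pics/g5.png')
overlay(C['top'],[(WAND,w,(0,255,0))],225,235,50,40,14,'pics/g6.png')
for a,b,n in((3,5,'A'),(4,6,'B')):
    cv2.imwrite(f'pics/g{n}.png',np.hstack([cv2.resize(cv2.imread(f'pics/g{i}.png'),(400,400 if n=='A' else 320)) for i in(a,b)]))
E
```

```text
(no output)
```

View pics/gA.png

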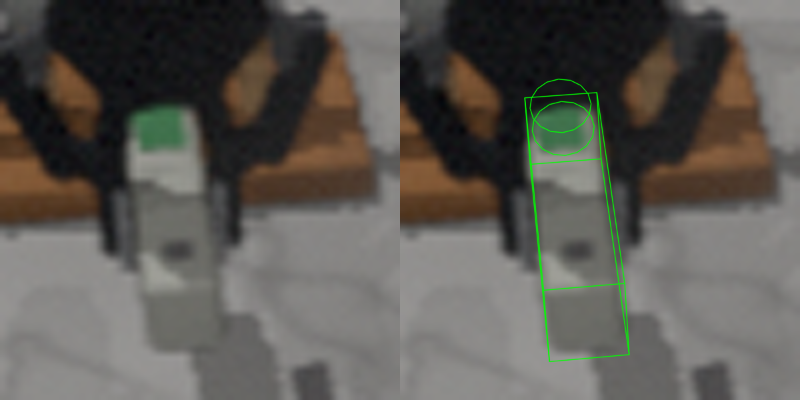

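View pics/gB.png

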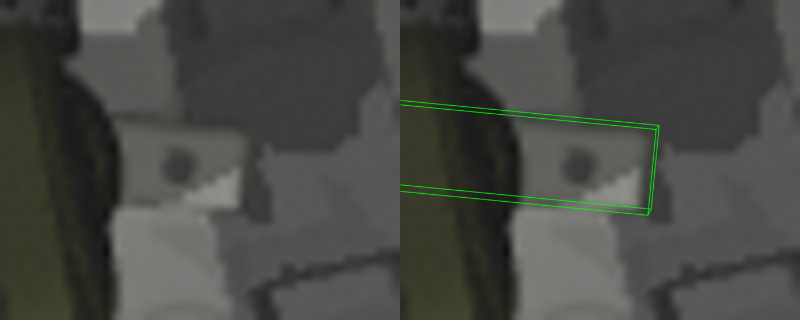

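```bash
python3 -m jog '[[-0.06,0,-0.1,0,1],[0,0,0,0,1],[0,0,0,0,1],[0,0,0,0,1]]'
python3 - <<'E'
from h import *
s=status.read_state();C=cams();S2=status.read_state()
e=s['ee_pos'];yaw=np.arctan2(s['tcp_rot'][1,0],s['tcp_rot'][0,0]);print(e,np.degrees(yaw),S2['ee_pos'],s['tcp_rot'][:,2])
u=np.array([np.cos(yaw),np.sin(yaw)])
w=[e[0]+.002*u[0],e[1]+.002*u[1],e[2]+.018,yaw]
F=[((.062,-.01,.016),(.062,.01,.016)),((.028,-.01,.016),(.028,.01,.016)),((-.053,-.004,.016),(-.053,.004,.016))]
overlay(C['side'],[(F,w,(0,0,255)),(box(0,0,0,.15,.03,.032),w,(0,255,0))],195,165,60,60,10,'pics/h5.png')
p=np.array([.508,.261]);d=p-e[:2];print('along',d@u,'lateral at pin',d@np.array([-u[1],u[0]]))
E
```

```text
t: 18.85
ee_pos: [0.4906, 0.044, 0.0658]
tcp_rot: [[0.078, 0.997, 0.0], [0.997, -0.078, -0.0], [-0.0, 0.0, -1.0]]
contact_force: [-0.1, 0.5, -1.4]
gripper_width: 0.348
[0.49060491 0.04395835 0.06575841] 85.52309694319051 [0.49065828 0.04398484 0.06578066] [ 1.13228548e-04 -8.51757633e-05 -9.99999990e-01]
along 0.21773724609040854 lateral at pin -0.0004003476235290378
```

View pics/h5.png

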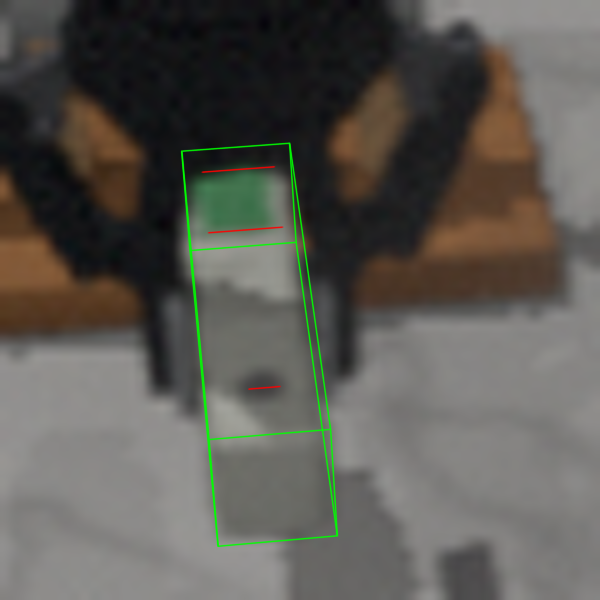

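The thermometer is on line to within about 1 mm, square to the pin to within about 1°, and roughly 0.099 m from the band. I hold it there for more than two seconds.

```bash
python3 -m jog '[[0,0,0,0,1],[0,0,0,0,1],[0,0,0,0,1],[0,0,0,0,1],[0,0,0,0,1],[0,0,0,0,1],[0,0,0,0,1],[0,0,0,0,1]]'; python3 -m jog '[[0,0,0,0,1],[0,0,0,0,1],[0,0,0,0,1],[0,0,0,0,1],[0,0,0,0,1],[0,0,0,0,1],[0,0,0,0,1],[0,0,0,0,1]]'; python3 -m jog '[[0,0,0,0,1],[0,0,0,0,1],[0,0,0,0,1],[0,0,0,0,1],[0,0,0,0,1],[0,0,0,0,1],[0,0,0,0,1],[0,0,0,0,1]]'; python3 -m jog '[[0,0,0,0,1],[0,0,0,0,1],[0,0,0,0,1],[0,0,0,0,1],[0,0,0,0,1],[0,0,0,0,1],[0,0,0,0,1],[0,0,0,0,1]]'; python3 -m jog '[[0,0,0,0,1],[0,0,0,0,1],[0,0,0,0,1],[0,0,0,0,1]]'
python3 - <<'E'
from h import *
cv2.imwrite('pics/i.png',cams()['side'].c[:,:,::-1])
E
```

```text
t: 19.62
ee_pos: [0.4906, 0.044, 0.0658]
tcp_rot: [[0.078, 0.997, 0.0], [0.997, -0.078, -0.0], [-0.0, 0.0, -1.0]]
contact_force: [0.2, -0.4, -1.8]
gripper_width: 0.345
t: 20.28
ee_pos: [0.4907, 0.044, 0.0658]
tcp_rot: [[0.078, 0.997, 0.0], [0.997, -0.078, -0.0], [-0.0, 0.0, -1.0]]
contact_force: [-0.3, -0.1, -1.7]
gripper_width: 0.347
t: 20.95
ee_pos: [0.4906, 0.044, 0.0658]
tcp_rot: [[0.078, 0.997, 0.0], [0.997, -0.078, -0.0], [-0.0, 0.0, -1.0]]
contact_force: [-0.4, -0.6, -2.9]
gripper_width: 0.347
t: 21.62
ee_pos: [0.4906, 0.044, 0.0657]
tcp_rot: [[0.078, 0.997, 0.0], [0.997, -0.078, -0.0], [-0.0, 0.0, -1.0]]
contact_force: [-1.0, -0.5, -1.0]
gripper_width: 0.347
t: 21.95
ee_pos: [0.4906, 0.044, 0.0657]
tcp_rot: [[0.078, 0.997, 0.0], [0.997, -0.078, -0.0], [-0.0, 0.0, -1.0]]
contact_force: [0.1, 0.2, -1.9]
gripper_width: 0.343
```

View pics/i.png

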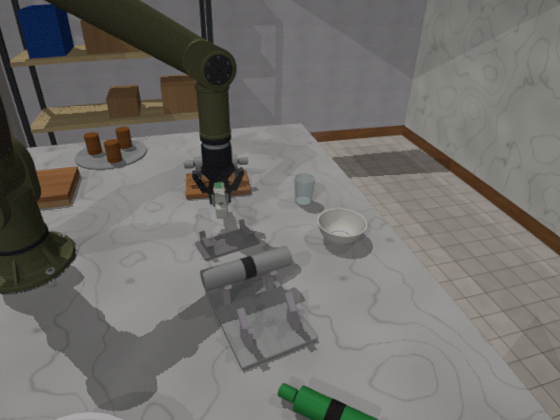

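The thermometer sat steady in front of the pin for 3.1 s. Now I take it back to the holder.

```bash
python3 -m jog '[[0,0,0.4,0,1],[0,0,0.7,0,1],[0,0,0.7,0,1],[0,0,0.4,0,1],[0,0,0,0,1],[0,0,0,0,1]]'
python3 -m jog '[[0,-0.2,0,-0.4,1],[0,-0.3,0,-0.8,1],[0,-0.3,0,-1,1],[0,-0.3,0,-1,1],[0,-0.3,0,-1,1],[-0.05,-0.3,0,-1,1],[-0.05,-0.3,0,-1,1],[-0.05,-0.3,0,-1,1]]'
python3 -m jog '[[-0.05,-0.3,0,-1,1],[-0.05,-0.3,0,-1,1],[-0.05,-0.3,0,-1,1],[0,-0.3,0,-1,1],[0,-0.3,0,-1,1],[0,-0.3,0,-1,1],[0,-0.2,0,-0.8,1],[0,0,0,-0.4,1]]'
python3 -m jog '[[0,0,0,0,1],[0,0,0,0,1]]'
```

```text
t: 22.55
ee_pos: [0.491, 0.0439, 0.1102]
tcp_rot: [[0.078, 0.997, 0.001], [0.997, -0.078, -0.0], [-0.0, 0.001, -1.0]]
contact_force: [-0.4, 0.2, -2.2]
gripper_width: 0.344
t: 23.22
ee_pos: [0.4868, -0.0023, 0.1087]
tcp_rot: [[0.652, 0.758, -0.002], [0.758, -0.652, 0.0], [-0.001, -0.002, -1.0]]
contact_force: [0.0, -0.4, -2.3]
gripper_width: 0.349
t: 23.88
ee_pos: [0.4838, -0.0432, 0.1086]
tcp_rot: [[0.973, 0.229, -0.002], [0.229, -0.973, -0.0], [-0.002, -0.0, -1.0]]
contact_force: [0.2, 0.2, -2.2]
gripper_width: 0.346
t: 24.05
ee_pos: [0.484, -0.0419, 0.109]
tcp_rot: [[0.972, 0.235, -0.002], [0.235, -0.972, 0.0], [-0.001, -0.001, -1.0]]
contact_force: [0.1, -0.5, -1.7]
gripper_width: 0.345
```

```bash
python3 -m jog '[[0.05,-0.2,0,-0.2,1],[0,0,0,-0.2,1],[0,0,0,0,1],[0,0,0,0,1],[0,0,0,0,1]]'
```

```text
t: 24.47
ee_pos: [0.4856, -0.0459, 0.1097]
tcp_rot: [[0.98, 0.2, -0.0], [0.2, -0.98, -0.0], [-0.0, 0.0, -1.0]]
contact_force: [-0.1, 0.4, -1.6]
gripper_width: 0.346
```

```bash
python3 -m jog '[[-0.02,0,-0.4,0,1],[0,0,-0.8,0,1],[0,0,-0.9,0,1],[0,0,-0.8,0,1],[0,0,-0.5,0,1],[0,0,-0.3,0,1],[0,0,-0.2,0,1],[0,0,0,0,1]]';python3 -m jog '[[0,0,-0.1,0,1],[0,0,0,0,1],[0,0,0,0,1]]'
```

```text
t: 25.13
ee_pos: [0.485, -0.0459, 0.0312]
tcp_rot: [[0.98, 0.2, -0.001], [0.2, -0.98, 0.0], [-0.001, -0.0, -1.0]]
contact_force: [0.8, 0.1, -1.8]
gripper_width: 0.346
t: 25.38
ee_pos: [0.4858, -0.0461, 0.0303]
tcp_rot: [[0.98, 0.2, 0.001], [0.2, -0.98, -0.0], [0.001, 0.001, -1.0]]
contact_force: [-0.2, 0.3, -2.2]
gripper_width: 0.344
```

```bash
python3 -m jog '[[0,0,-0.2,0,1],[0,0,0,0,1],[0,0,0,0,1]]';python3 -m jog '[[0,0,-0.12,0,1],[0,0,0,0,1],[0,0,0,0,1]]'
```

```text
t: 25.63
ee_pos: [0.4851, -0.046, 0.0257]
tcp_rot: [[0.98, 0.2, -0.0], [0.2, -0.98, -0.0], [-0.0, 0.0, -1.0]]
contact_force: [-0.7, 0.3, -2.3]
gripper_width: 0.344
t: 25.88
ee_pos: [0.4857, -0.0461, 0.024]
tcp_rot: [[0.98, 0.2, 0.001], [0.2, -0.98, -0.0], [0.001, 0.001, -1.0]]
contact_force: [-1.8, -0.1, 4.8]
gripper_width: 0.347
```

Seated with the same height and force as when it was gripped. Releasing gently, then clearing off.

```bash
python3 -m jog '[[0,0,0,0,0.3],[0,0,0,0,0.1],[0,0,0,0,-0.2],[0,0,0,0,-0.6],[0,0,0,0,-1],[0,0,0,0,-1],[0,0,0,0,-1],[0,0,0,0,-1]]'; python3 -m jog '[[0,0,0.3,0,-1],[0,0,0.8,0,-1],[0,0,1,0,-1],[0,0,1,0,-1],[0,0,1,0,-1],[0,0,1,0,-1],[0,0,1,0,-1],[0,0,1,0,-1]]';python3 -m jog '[[0,0,1,0,-1],[0,-0.8,1,0,-1],[0,-1,0,0,-1],[0,-1,0,0,-1],[0,-1,0,0,-1],[0,-1,0,0,-1],[0,-1,0,0,-1],[0,-1,0,0,-1]]';python3 -m jog '[[0,-1,0,0,-1],[0,-1,0,0,-1],[0,-1,0,0,-1],[0,-1,0,0,-1],[0,-1,0,0,-1],[0,-0.5,0,0,-1],[0,0,0,0,-1],[0,0,0,0,-1]]'
python3 - <<'E'
from h import *
C=cams();f=np.load('fits0.npy');p=np.load('pinrest.npy')
I=[(WAND,f[2],(0,255,0)),(PIN,p,(0,255,0))]
overlay(C['top'],I,110,190,190,110,4.2,'pics/j1.png')
overlay(C['side'],I,160,120,150,130,4.6,'pics/j2.png')
cv2.imwrite('pics/j3.png',C['top'].c[:,:,::-1])
E
```

```text
t: 26.55
ee_pos: [0.4852, -0.046, 0.0233]
tcp_rot: [[0.98, 0.2, -0.0], [0.2, -0.98, -0.0], [-0.0, 0.0, -1.0]]
contact_force: [-1.2, 0.2, -0.0]
gripper_width: 1.004
t: 27.22
ee_pos: [0.4852, -0.0459, 0.1669]
tcp_rot: [[0.98, 0.2, 0.001], [0.2, -0.98, -0.0], [0.0, 0.0, -1.0]]
contact_force: [0.7, -0.0, 0.1]
gripper_width: 1.001
t: 27.88
ee_pos: [0.4851, -0.1829, 0.2059]
tcp_rot: [[0.98, 0.2, 0.0], [0.2, -0.98, -0.0], [0.0, 0.0, -1.0]]
contact_force: [-0.0, -0.5, -0.1]
gripper_width: 1.0
t: 28.55
ee_pos: [0.4852, -0.2915, 0.2054]
tcp_rot: [[0.98, 0.199, -0.0], [0.199, -0.98, 0.001], [0.0, -0.001, -1.0]]
contact_force: [0.3, 1.1, -0.4]
gripper_width: 1.002
```

View pics/j1.png

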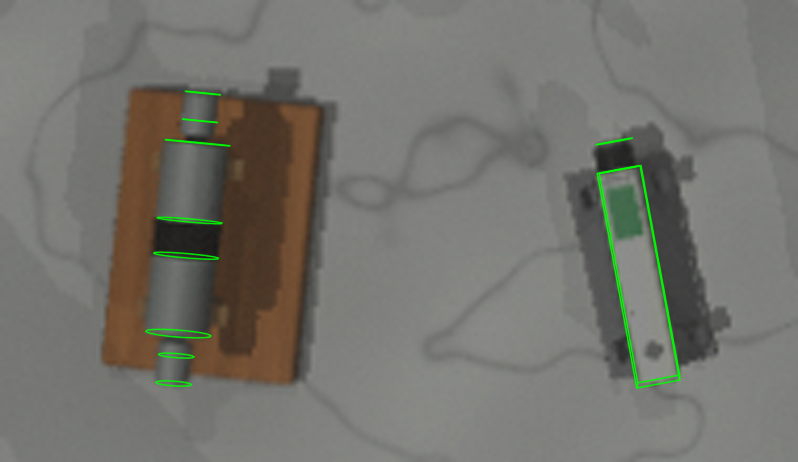

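View pics/j2.png

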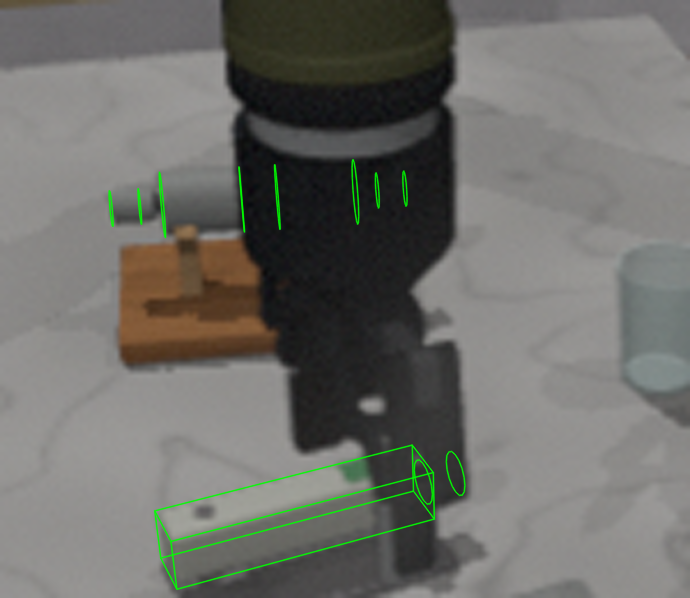

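View pics/j3.png

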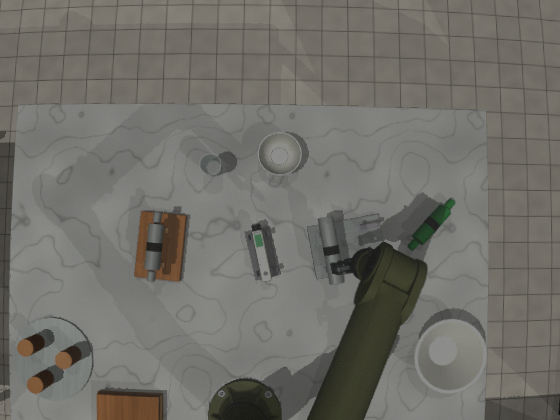

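The thermometer is back in its holder matching the start overlay. The pin is in the rest, the other items are unmoved, and the arm is clear of everything.

```bash
python3 - <<'E'
from plant import ctrl
print(ctrl.hand_in())
E
```

```text
the job is handed in; nothing more can be done
None
```

I finished all three steps and handed the job in at about 28.6 s; no verdict came back.

- **Pin:** The knob-handled pin lies level in both V-blocks of the rest. Its centre is at about (0.508, 0.261), within about 1 mm of the rest's middle, and it is released.
- **Thermometer aim:** I held it steady for 3.1 s at band height, square to the pin. By calculation it was within about 1 mm of the band's centre line and about 1° of square, with the nose about 9.9 cm from the pin's surface. The arm hid the nose from both cameras, so I worked this out from the arm's reading and the visible rear and top of the bar.
- **Return:** The thermometer is back in its holder. It matches its starting position in the top view; the side view was partly blocked by the gripper but agreed where it could be seen.
- **Other items:** In the last top view the other pin, the bowl, the glass and the green pin look unmoved, and the gripper is open and clear.
- **Disagreements:** Heights measured from the images came out 1–3 mm below the task's figures. I put this down to camera calibration, because the contact heights and forces when setting things down matched the task's figures.

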